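# Drive the stuck dowel stub out of a carver's holding block

### The arm

A 6-joint arm with a two-finger parallel gripper is mounted at the origin on the work surface. World frame = base frame: x ahead of the robot, y to its left, z up, the work surface at z = 0. Lengths are in m, angles in rad, forces in N, time in s.
With the tool pointing down it reaches from about 0.275 to 0.875 m from the base axis. Payload 12.5 kg.
Tool frame: the origin (TCP) lies at the centre of the arm's flange, where the gripper is bolted on; the fingertips stand 173 mm ahead of it and the grasp point (between the pads) lies 155 mm ahead of it (bot.grip_point_offset is the distance from the TCP to the grasp point, in m); z points along the fingers, y is the direction in which the jaws open and shut (so a half turn about z gives the same grasp; the last joint's range is limited). The gripper opens to 85 mm and grips with 20 to 120 N. Pads are 22 mm wide; open, the fingers measure 114 mm over their backs; the gripper's body (76 mm by 85 mm) begins 54 mm behind the grasp point. The pads swing forward as they close: fully open they stand 13 mm farther back than shut.
Start: joints at [1.046, 0.351, 1.652, -0, 1.139, -0.085], TCP at [0.234, 0.498, 0.405] pointing down, gripper open.
Joint ranges: [-2.75, 2.75], [-0.79, 2.1], [0.01, 2.65], [-1.57, 4.71], [0.07, 3.14], [-2.87, 2.87]. Speed limits (rad/s): [2.22, 2.22, 2.79, 3.14, 3.14, 3.14].

### API

Orientations are given as a rotation vector (axis times angle).
In Python, from station import bot gives the robot as it stands.
- The arm moves only by the tool drive_tool, never from a script. Its argument "deltas" is a list of rows, each a list of 7 numbers: the turn, a rotation vector about the world's x, y, z in degrees, then the shift along the world's x, y, z in cm, then the opening, from 0 (shut) to 1 (fully open). A call has 1 to 12 rows; each row shifts and turns the pose as measured when the row begins; what a row does not reach is not made up. A row lasts 1/12 s, in which the tool goes at most 41.7 mm and 7.16 degrees, less where a joint would pass 70% of its speed; a pose out of reach is approached as far as the arm can. A call is refused whole if a number of a shift passes 4.17 or a number of a turn 7.16, either way. A call with a gripper value outside its range is refused whole. The fingers move at their own pace and stop on an object; "force" is the grip in N (left out, the last holds). Time passes only in rows, so rows that do not move let the fingers close. It gives the time, the measured TCP pose, the force and the opening at its end, in the units of the state.
- bot.read_state(): the state, without advancing time (a new reading comes with each control period).
- bot.get_image(name): name is "scene" or "top" or "wrist"; returns a dict with "img" (420x560x3 uint8, red, green, blue), "vertical_fov" (degrees; the focal length in pixels is half the picture's height over the tangent of half this angle, whatever the lens; pixels are square), "cx", "cy" (the principal point, pixels), "position" and "rotation" of the camera in the world. Camera axes: x right, y up, looking along -z (the intrinsics and any distortion apply to the point x, -y, -z); pixel columns grow to the right and rows downward; lengths in m; the calibration is good to about 2 mm. A picture is of the moment at which its call begins. There is no depth.
- bot.hand_in(): hands the job in, once; it reports no verdict.
The state is a dict: "t": time; "q": joint angles; "qd": joint speeds; "joint_torque": joint torques, N m; "tool_pos": TCP position; "eef_rot": TCP orientation; "contact_force": force on the tool from outside, world axes, zero at the start; "ft_torque": the same for the moment, N m; "width": opening from 0.0 (shut) to 1.0 (fully open).
Only numpy, scipy, OpenCV 4.12 (cv2) and the standard library are available. Lean on these libraries where they do the work, as an engineer would, in place of code of your own. Each camera call takes 0.05 s, during which the arm holds its last target. There are 200 camera calls.

### The job

A snapped-off dowel stub is stuck in one bore of the wooden block on the bench stand. Take the drift from the tool rack (the tool with the wide flat metal collar under its handle) and push its rod straight down into that bore until the stub drops into the tray below and the collar rests on the block. Let go and leave the drift standing there, and leave the good headed peg in the other bore as it is.

Things in the scene. Friction and masses are not known exactly. Their poses are not given: they have to be found in the camera images.
- drift_grip (a point): Grip point on the axis of the drift, which hangs loose and upright in a rack (top 85 mm up), in a left-right row 75 mm apart with two collarless gouges as tall. Downwards: wood handle 26 mm dia, 65 long; metal collar 50 dia, 6 thick; steel rod 12 dia, 60 long. Point: 45 mm above the collar's underside, 26 below the handle's top, 105 above the rod's tip. z up the axis. 0.12 kg.
- stub_center (a point): Centre of the stub: headless light wood cylinder, 28 mm dia, 32 long, upright, tight in one of the block's two bores. Its top is 16 mm above this point, 5 mm below the block's top. The bore is 30 mm wide, right through the 40 mm block. About 4 to 9 N downward moves it; with its top 10 mm past mid-bore at most it drops by itself.
- peg_head (a point): Centre of the head of the good peg in the block's other bore, 80 mm from the stub: round wooden head, 40 mm dia, 14 high, lying on the block's top face (point 7 mm above that face), shank in the bore. Leave it alone.
- stand: Stand fixed to the table: wooden block 170 mm long (y), 76 deep (x), 40 thick, on two end cheeks over a catch tray with lips, open front and back. Origin on the table under its centre, z up. Block underside 75 mm up, top face 115 mm up; bores 40 mm either side of the centre along y; tray floor 10 mm up. y is within 20 degrees of left-right.
Things that resemble listed ones, but are neither listed nor needed, are in the scene too. What is shaped like the part that bears drift_grip but green or purple is not meant. Leave any blue look-alike of the stand alone.

How it is judged:
On the way, in this order (a step that is already met when the one before it is completed fails the run):
1. the drift is lifted out of the rack (height (world z) of drift_grip above 0.185 m), for 0.1 s.
2. the stub has dropped out of the bore while the drift's rod is in that bore (z of stub_center in the frame of stand below 0.055 m and z of drift_grip in the frame of stand below 0.21 m and x of drift_grip in the frame of stand between -0.02 and 0.02 m and horizontal distance between drift_grip and peg_head between 0.06 and 0.1 m), for 0.1 s.
At the end, for the whole second after the job is handed in: The stub lies in the stand's tray (its centre within the tray and no more than 40 mm above the table); the drift stands upright within 10 degrees in the bore the stub came from, its collar down on the block within 10 mm; the headed peg is within 10 mm of where it was (z of stub_center in the frame of stand between 0 and 0.04 m and x of stub_center in the frame of stand between -0.06 and 0.06 m and y of stub_center in the frame of stand between -0.085 and 0.085 m and z of drift_grip in the frame of stand between 0.15 and 0.17 m and x of drift_grip in the frame of stand between -0.02 and 0.02 m and horizontal distance between drift_grip and peg_head between 0.06 and 0.1 m and angle between drift_grip's own z axis and vertical below 0.175 rad and distance of peg_head from where it was at the start of the episode below 0.01 m); the robot touches nothing.
It fails at once if the good headed peg is pushed or pulled more than 15 mm (distance of peg_head from where it was at the start of the episode above 0.015 m).
It also fails if it takes over 48 s, if anything falls off the work surface, if the arm or the gripper's body presses on something with over 40 N, if the wrist force passes 120 N, or if a joint passes its speed limit or range.

## Working session

There is one attempt and no reset: what is moved stays moved. The work goes in short steps, Python scripts to look and compute and a tool call to move; the robot and the scene stay as the last step left them, time stands still between calls to the robot, and variables do not carry over. Pictures are saved under pics/ and viewed, about 8 in all and at most 12, crops included, and the job is handed in when it is done.

Besides the shell and the picture viewer there is one more tool, called after "Emit:" as name(argument=value, ...) on one line, values as JSON. drive_tool: Moves the arm, as the interface text tells. Its arguments: {"type":"object","properties":{"deltas":{"type":"array","items":{"type":"array","items":{"type":"number"}}},"force":{"type":"number"}},"required":["deltas"]}

```bash
mkdir -p pics
cat > h.py <<'E'
import numpy as np, cv2, pickle
from station import bot
def grab(n,tag):
    d=bot.get_image(n); pickle.dump(d,open(f'pics/{tag}.pkl','wb'))
    cv2.imwrite(f'pics/{tag}.png',d['img'][:,:,::-1]); return d
def load(tag): return pickle.load(open(f'pics/{tag}.pkl','rb'))
def ray(d,u,v):
    f=210/np.tan(np.radians(d['vertical_fov'])/2)
    K=np.array([[f,0,d['cx']],[0,f,d['cy']],[0,0,1]])
    D=d.get('distortion',None)
    p=np.array([(u-d['cx'])/f,(v-d['cy'])/f])
    if D is not None: p=cv2.undistortPoints(np.array([[[u,v]]],float),K,np.array(D,float))[0,0]
    r=np.array(d['rotation']).reshape(3,3)@np.array([p[0],-p[1],-1.]); return np.array(d['position']),r
def atz(d,u,v,z):
    o,r=ray(d,u,v); return o+r*(z-o[2])/r[2]
def proj(d,P):
    f=210/np.tan(np.radians(d['vertical_fov'])/2)
    c=np.array(d['rotation']).reshape(3,3).T@(np.array(P)-d['position'])
    return d['cx']+f*c[0]/-c[2], d['cy']-f*c[1]/-c[2]
E
python3 - <<'E'
from h import *
for n in ('scene','top'):
    d=grab(n,n); print({k:v for k,v in d.items() if k!='img'})
a=[load(n)['img'][:,:,::-1] for n in('scene','top')]
print(bot.read_state())
E
```

```text
{'vertical_fov': 44.753849598531104, 'cx': 282.3498886821953, 'cy': 211.8800176349528, 'position': array([0.81722957, 0.4655613 , 0.8287622 ]), 'rotation': array([0.31423872, 0.84694978, 2.33284824])}
{'vertical_fov': 47.19354084990078, 'cx': 276.4994343104272, 'cy': 217.85432149675592, 'position': array([0.31222164, 0.0107704 , 1.01976753]), 'rotation': array([ 0.13821841, -0.12481747, -1.59693326])}
{'t': 0.1, 'q': array([ 1.04637105e+00,  3.51202985e-01,  1.65234696e+00, -2.14578844e-05,
        1.13910351e+00, -8.46267518e-02]), 'qd': array([ 0.00065303, -0.00295244,  0.00027719, -0.00131064,  0.00224063,
        0.00122859]), 'joint_torque': array([ 8.35862988e-05, -5.06849563e+01, -2.91869205e+01, -1.18575799e-04,
        2.78851010e-03,  2.73470096e-05]), 'tool_pos': array([0.23410283, 0.49756868, 0.40420585]), 'eef_rot': array([-6.85200541e-01, -3.06565172e+00,  1.59866278e-03]), 'contact_force': array([-0.61085804, -0.42590526,  0.58146947]), 'ft_torque': array([-0.01111315, -0.05549536, -0.0158896 ]), 'width': 1.0031466553441766}
```

Rotation is a rotation vector; fix the helper.

```bash
sed -i "s/np.array(d\['rotation'\]).reshape(3,3)/cv2.Rodrigues(np.array(d['rotation']))[0]/" h.py; grep -c Rodrigues h.py
```

```text
2
```

View pics/scene.png

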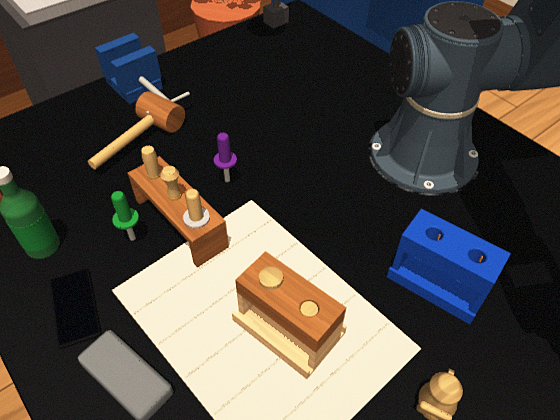

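View pics/top.png

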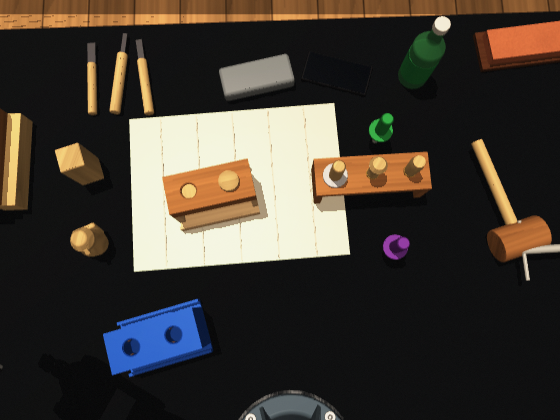

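Candidates for the drift, all with a collar:
- Silver collar in the rack: scene (196,205), top (335,172).
- Green: scene (124,210).
- Purple: scene (225,155).

The silver one fits, since it is in the rack and green and purple are excluded. The two other tools in the rack have no metal collar. For the bores, the peg head looks like top (229,180) and the stub like top (189,191). I'll confirm both in an enlarged composite.

Run:
```python
from h import *
s=load('scene')['img'][:,:,::-1];t=load('top')['img'][:,:,::-1]
R=lambda i,x,y:cv2.resize(i[y:y+75,x:x+100],(400,300),interpolation=cv2.INTER_CUBIC)
a=np.vstack([np.hstack([R(s,135,165),R(s,240,255)]),np.hstack([R(t,300,140),R(t,160,150)])])
cv2.imwrite('pics/c1.png',a)
```

```text
(no output)
```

View pics/c1.png

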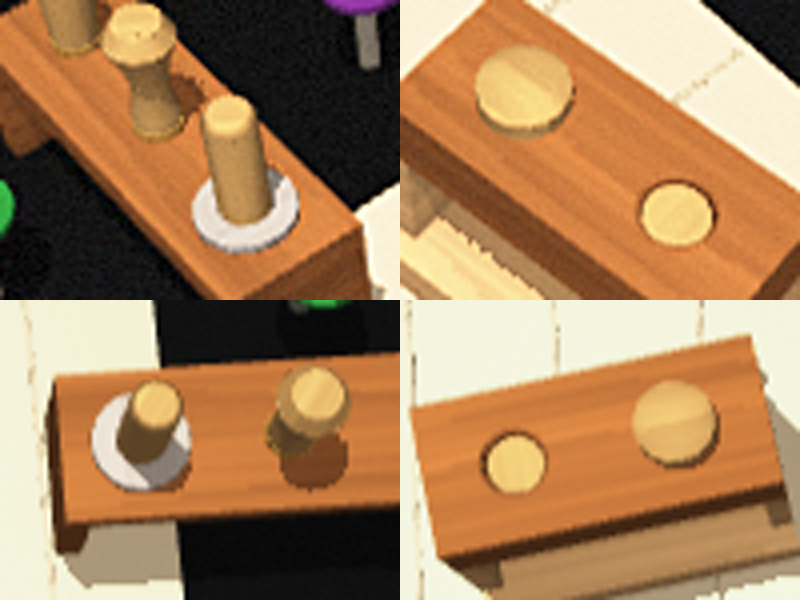

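Run:
```python
from h import *
s=load('scene');t=load('top')
for n,ps,pt,z in [('handle',(192.3,191.8),(339.3,166.3),.156),('collar',(196.3,217.5),(335.2,175.2),.091),('stub',(309.3,308.8),(188.8,190.8),.110),('peg',(271,276.5),(228.8,180.3),.129)]:
    a=atz(s,*ps,z);b=atz(t,*pt,z);print(n,a.round(4),b.round(4))
c=[atz(t,*p,.115) for p in [(163.3,177.5),(247.5,159.3),(256,196.8),(170,214.3)]]
print(np.round(c,4),np.mean(c,0), np.linalg.norm(c[1]-c[0]),np.linalg.norm(c[2]-c[1]))
r=[atz(t,*p,.085) for p in [(313.7,159),(429,152.5),(431,186),(317.5,195.5)]];print(np.round(r,4))
```

```text
handle [ 0.549  -0.1055  0.156 ] [ 0.5509 -0.1032  0.156 ]
collar [ 0.5526 -0.1012  0.091 ] [ 0.5509 -0.1027  0.091 ]
stub [0.5231 0.1841 0.11  ] [0.524  0.1849 0.11  ]
peg [0.5402 0.1081 0.129 ] [0.5377 0.1049 0.129 ]
[[0.5509 0.2335 0.115 ]
 [0.5821 0.0694 0.115 ]
 [0.5069 0.0544 0.115 ]
 [0.4779 0.22   0.115 ]] [0.52946385 0.14432427 0.115     ] 0.1671254852257355 0.07666977075310821
[[ 0.5874 -0.0619  0.085 ]
 [ 0.5934 -0.294   0.085 ]
 [ 0.5243 -0.2923  0.085 ]
 [ 0.5122 -0.0663  0.085 ]]
```

Both cameras agree to about 3 mm, and the stub–peg distance comes out at 79.5 mm against the stated 80. Positions: drift (0.550, -0.103), stub bore (0.524, 0.1845). The drift has the only silver collar, and the stub is the recessed disc. Next I move over the drift with the jaws along x.

Emit:
drive_tool(deltas=[[0,0,-4,1.6,-3,0,1],[0,0,-4,1.6,-3,0,1],[0,0,-4,1.6,-3,0,1],[0,0,-4,1.6,-3,0,1],[0,0,-4,1.6,-3,0,1],[0,0,-4,1.6,-3,0,1],[0,0,-4,1.6,-3,0,1],[0,0,-4,1.6,-3,0,1],[0,0,-4,1.6,-3,0,1],[0,0,-4,1.6,-3,0,1],[0,0,-4,1.6,-3,0,1],[0,0,-4,1.6,-3,0,1]], force=60)

```text
t: 1.1
tool_pos: [0.4275, 0.1242, 0.4015]
eef_rot: [-1.907, -2.492, 0.005]
contact_force: [1.4, 0.7, -0.5]
width: 0.999
```

Emit:
drive_tool(deltas=[[0,0,-2,1.5,-2.8,-0.3,1],[0,0,-2,1.5,-2.8,-0.3,1],[0,0,-2,1.5,-2.8,-0.3,1],[0,0,-2,1.5,-2.8,-0.3,1],[0,0,-2,1.5,-2.8,-0.3,1],[0,0,-2,1.5,-2.8,-0.3,1],[0,0,-1,1.5,-2.8,-0.3,1],[0,0,0,1,-1.8,-0.3,1],[0,0,0,0,0,0,1]])

```text
t: 1.85
tool_pos: [0.5472, -0.1075, 0.3745]
eef_rot: [-2.201, -2.234, 0.006]
contact_force: [1.0, -0.7, 0.2]
width: 1.002
```

Run:
```python
from h import *
d=grab('wrist','w1'); s=bot.read_state(); print(s['tool_pos'],s['eef_rot'],s['t'],d['position'],d['rotation'])
for z in (.156,.091): print(proj(d,(.5505,-.103,z)))
```

```text
[ 0.54661574 -0.10631938  0.37459134] [-2.20026176 -2.23412727  0.00590392] 1.9 [ 0.54560724 -0.03325545  0.34373405] [-0.29798036  0.00333436  0.01533265]
(np.float64(288.250533035181), np.float64(224.87839799512034))
(np.float64(286.8582963860485), np.float64(197.79588724925273))
```

View pics/w1.png

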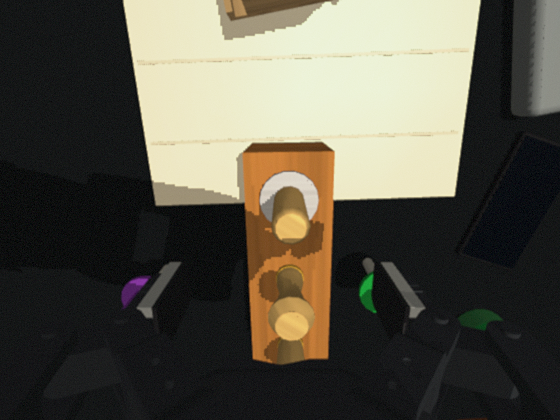

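The wrist view shows the drift handle top at (291,225) and the collar centre at (289,197). That is within about 3 px of the prediction, so x ≈ 0.551. The fingers clear the neighbouring tools, so I descend.

Emit:
drive_tool(deltas=[[0,0,0,0.2,0.15,-1.5,1],[0,0,0,0.2,0.15,-1.5,1],[0,0,0,0,0,-1.5,1],[0,0,0,0,0,-1.5,1],[0,0,0,0,0,-1.5,1],[0,0,0,0,0,-1,1],[0,0,0,0,0,-0.5,1],[0,0,0,0,0,0,1]])

```text
t: 2.57
tool_pos: [0.5478, -0.0967, 0.2818]
eef_rot: [-2.194, -2.237, 0.006]
contact_force: [0.2, -0.0, -0.5]
width: 1.0
```

Emit:
drive_tool(deltas=[[0,0,0,0.35,-0.6,0.3,1],[0,0,0,0,0,0,1],[0,0,0,0,0,0,1]])

```text
t: 2.82
tool_pos: [0.5519, -0.1026, 0.2868]
eef_rot: [-2.194, -2.239, 0.004]
contact_force: [-0.0, -0.1, 0.4]
width: 0.997
```

Emit:
drive_tool(deltas=[[0,0,0,0,0,0,0],[0,0,0,0,0,0,0],[0,0,0,0,0,0,0],[0,0,0,0,0,0,0],[0,0,0,0,0,0,0],[0,0,0,0,0,0,0],[0,0,0,0,0,0,0],[0,0,0,0,0,0,0],[0,0,0,0,0,0,0],[0,0,0,0,0,0,0]], force=70)

```text
t: 3.65
tool_pos: [0.5524, -0.103, 0.289]
eef_rot: [-2.197, -2.241, 0.001]
contact_force: [0.6, 0.3, 0.4]
width: 0.283
```

Emit:
drive_tool(deltas=[[0,0,0,0,0,0.8,0],[0,0,0,0,0,1.2,0],[0,0,0,0,0,1.5,0],[0,0,0,0,0,1.5,0],[0,0,0,0,0,1.5,0],[0,0,0,0,0,1.5,0],[0,0,0,0,0,1.5,0],[0,0,0,0,0,1.5,0],[0,0,0,0,0,1.5,0],[0,0,0,0,0,1,0],[0,0,0,0,0,0,0],[0,0,0,0,0,0,0]])

```text
t: 4.65
tool_pos: [0.5502, -0.1023, 0.4394]
eef_rot: [-2.198, -2.243, -0.001]
contact_force: [0.6, 0.3, -1.7]
width: 0.285
```

Emit:
drive_tool(deltas=[[0,0,0,-0.2,1.5,0,0],[0,0,0,-0.2,2.5,0,0],[0,0,0,-0.2,2.8,0,0],[0,0,0,-0.2,2.8,0,0],[0,0,0,-0.2,2.8,0,0],[0,0,0,-0.2,2.8,0,0],[0,0,0,-0.2,2.8,0,0],[0,0,0,-0.2,2.8,0,0],[0,0,0,-0.2,2.8,0,0],[0,0,0,-0.2,2,0,0],[0,0,0,0,1.0,0,0],[0,0,0,0,0,0,0]])

```text
t: 5.65
tool_pos: [0.5258, 0.1744, 0.4296]
eef_rot: [-2.195, -2.232, 0.018]
contact_force: [-0.2, 0.1, -0.0]
width: 0.286
```

Emit:
drive_tool(deltas=[[0,0,0,-0.2,0.9,0,0],[0,0,0,0,0,0,0],[0,0,0,0,0,0,0]])

```text
t: 5.9
tool_pos: [0.5239, 0.1824, 0.4284]
eef_rot: [-2.196, -2.23, 0.021]
contact_force: [-0.1, -0.0, -1.1]
width: 0.286
```

Run:
```python
from h import *
d=grab('scene','s2'); e=grab('wrist','w2'); s=bot.read_state(); print(s['tool_pos'],s['eef_rot'],s['t'])
g=s['tool_pos'];R=cv2.Rodrigues(s['eef_rot'])[0]; print('tool z',R[:,2])
p=g+R[:,2]*(.155); 
for c in (d,e):
  print('grip',proj(c,p),'bore',proj(c,(.5237,.1845,.110)),'tip',proj(c,p-np.array([0,0,.101])), 'top', proj(c,p+np.array([0,0,.03])))
a=d['img'][180:360,180:420,::-1];b=e['img'][:,:,::-1]
cv2.imwrite('pics/c2.png',np.hstack([cv2.resize(a,(400,300),interpolation=cv2.INTER_CUBIC),cv2.resize(b,(400,300),interpolation=cv2.INTER_AREA)]))
```

```text
[0.52393418 0.1822914  0.42858601] [-2.1960524  -2.23007837  0.02062316] 6.0
tool z [-0.01757147 -0.00119066 -0.9998449 ]
grip (np.float64(315.3923308447491), np.float64(246.42382990513448)) bore (np.float64(309.1987772125654), np.float64(309.1791460621798)) tip (np.float64(311.45027902299455), np.float64(286.33832351279466)) top (np.float64(316.73993518810244), np.float64(232.77891923917306))
grip (np.float64(281.26765757856043), np.float64(283.496388397677)) bore (np.float64(286.52707301320834), np.float64(189.6666187417979)) tip (np.float64(283.26476455885467), np.float64(212.80475978513007)) top (np.float64(280.01014094288786), np.float64(328.00872542329364))
```

View pics/c2.png

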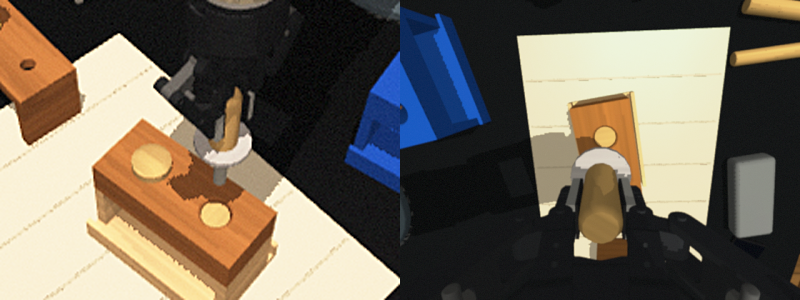

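Run:
```python
from h import *
d=load('scene') and load('s2'); e=load('w2'); s=bot.read_state()
R=cv2.Rodrigues(s['eef_rot'])[0]; p=s['tool_pos']+R[:,2]*.155
for n,h in (('top',.022),('colltop',-.043),('collbot',-.049),('tip',-.109)):
  print(n,[np.round(proj(c,p-R[:,2]*h),1) for c in (d,e)])
a=cv2.resize(d['img'][230:310,270:370,::-1],(500,400),interpolation=cv2.INTER_CUBIC)
b=cv2.resize(e['img'][190:350,220:340,::-1],(300,400),interpolation=cv2.INTER_CUBIC)
cv2.imwrite('pics/c3.png',np.hstack([a,b]))
```

```text
top [array([316.2, 236.7]), array([281.4, 314. ])]
colltop [array([314. , 264.2]), array([281.1, 244.3])]
collbot [array([313.8, 266.5]), array([281.1, 240.2])]
tip [array([312.1, 288.4]), array([280.9, 209.7])]
```

View pics/c3.png

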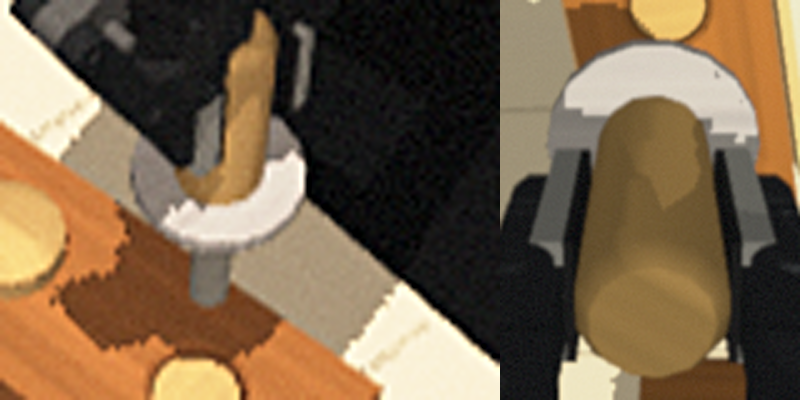

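The drift hangs upright and matches the prediction within about 3 px (2 mm). I level the tool by 1°, centre it and start down.

Emit:
drive_tool(deltas=[[0,-1.1,0,0,0.2,0,0],[0,0,0,0,0,0,0],[0,0,0,0,0,-1,0],[0,0,0,0,0,-1,0],[0,0,0,0,0,-1,0],[0,0,0,0,0,-1,0],[0,0,0,0,0,0,0],[0,0,0,0,0,0,0]])

```text
t: 6.67
tool_pos: [0.524, 0.1822, 0.3833]
eef_rot: [2.205, 2.233, 0.001]
contact_force: [-0.2, -0.7, -0.8]
width: 0.281
```

Emit:
drive_tool(deltas=[[0,0,0,0,0.2,-0.5,0],[0,0,0,0,0,-0.5,0],[0,0,0,0,0,-0.6,0],[0,0,0,0,0,-0.6,0],[0,0,0,0,0,-0.6,0]])

```text
t: 7.08
tool_pos: [0.5247, 0.185, 0.3575]
eef_rot: [2.203, 2.232, 0.008]
contact_force: [-5.3, -1.1, 10.4]
width: 0.285
```

Emit:
drive_tool(deltas=[[0,0,0,0,0,-0.6,0],[0,0,0,0,0,-0.6,0],[0,0,0,0,0,-0.6,0],[0,0,0,0,0,-0.6,0]])

```text
t: 7.42
tool_pos: [0.5246, 0.1853, 0.3331]
eef_rot: [2.202, 2.232, 0.01]
contact_force: [0.8, 0.6, -1.3]
width: 0.283
```

Stub released: the force is back to about zero. I lower gently until the collar touches.

Emit:
drive_tool(deltas=[[0,0,0,0,0,-0.4,0],[0,0,0,0,0,-0.4,0],[0,0,0,0,0,-0.2,0],[0,0,0,0,0,-0.1,0]])

```text
t: 7.75
tool_pos: [0.5245, 0.1852, 0.3192]
eef_rot: [2.203, 2.232, 0.008]
contact_force: [0.2, 0.5, 3.5]
width: 0.283
```

Emit:
drive_tool(deltas=[[0,0,0,0,0,-0.15,0],[0,0,0,0,0,0,0]])

```text
t: 7.92
tool_pos: [0.5248, 0.1853, 0.3195]
eef_rot: [2.202, 2.232, 0.009]
contact_force: [-0.0, -0.6, -0.3]
width: 0.284
```

Run:
```python
from h import *
d=grab('scene','s3');e=grab('top','t3')
print(bot.read_state()['contact_force'],bot.read_state()['tool_pos'])
a=cv2.resize(d['img'][225:375,220:370,::-1],(400,400),interpolation=cv2.INTER_CUBIC)
b=cv2.resize(e['img'][130:250,140:260,::-1],(400,400),interpolation=cv2.INTER_CUBIC)
cv2.imwrite('pics/c4.png',np.hstack([a,b]))
```

```text
[-0.19870779  0.50970375  0.33259672] [0.5248769  0.18527874 0.31924922]
```

View pics/c4.png

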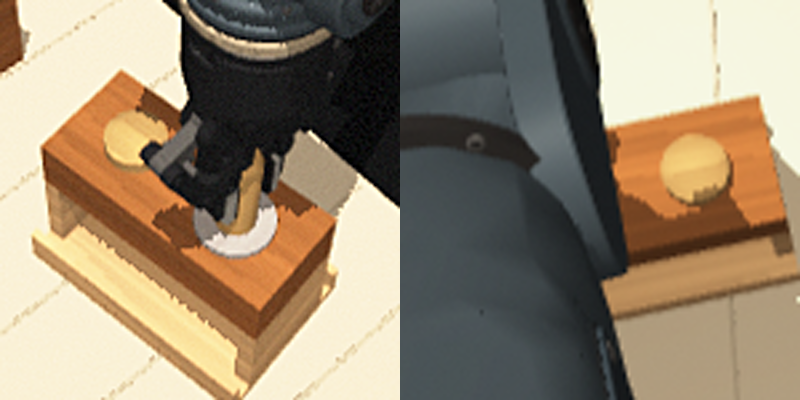

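Emit:
drive_tool(deltas=[[0,0,0,0,0,-0.3,0],[0,0,0,0,0,-0.3,0]])

```text
t: 8.18
tool_pos: [0.5253, 0.1852, 0.3188]
eef_rot: [2.201, 2.231, 0.012]
contact_force: [-18.8, -5.6, 45.5]
width: 0.287
```

Emit:
drive_tool(deltas=[[0,0,0,0,0,0.1,0],[0,0,0,0,0,0,0.35],[0,0,0,0,0,0,0.5],[0,0,0,0,0,0,0.7],[0,0,0,0,0,0,1],[0,0,0,0,0,0,1],[0,0,0,0,0,0,1],[0,0,0,0,0,0,1],[0,0,0,0,0,0,1],[0,0,0,0,0,0,1]])

```text
t: 9.02
tool_pos: [0.5253, 0.1853, 0.3199]
eef_rot: [2.201, 2.23, 0.013]
contact_force: [-0.6, 0.3, -0.7]
width: 1.001
```

Rising straight up, then moving aside toward the robot's left rear.

Emit:
drive_tool(deltas=[[0,0,0,0,0,1,1],[0,0,0,0,0,1.5,1],[0,0,0,0,0,2,1],[0,0,0,0,0,2,1],[0,0,0,0,0,2,1],[0,0,0,0,0,2,1],[0,0,0,-1.6,3,0,1],[0,0,0,-1.6,3,0,1],[0,0,0,-1.6,3,0,1],[0,0,0,-1.6,3,0,1],[0,0,0,-1.6,3,0,1],[0,0,0,-1.6,3,0,1]])

```text
t: 10.02
tool_pos: [0.4261, 0.3664, 0.44]
eef_rot: [2.209, 2.218, 0.023]
contact_force: [0.4, -0.5, -0.3]
width: 0.999
```

Emit:
drive_tool(deltas=[[0,0,0,-2,2,0,1],[0,0,0,-2,2,0,1],[0,0,0,-2,2,0,1],[0,0,0,-2,2,0,1],[0,0,0,0,0,0,1],[0,0,0,0,0,0,1]])

```text
t: 10.52
tool_pos: [0.3374, 0.4544, 0.4452]
eef_rot: [2.203, 2.225, 0.031]
contact_force: [-0.1, -0.7, 0.2]
width: 0.999
```

Run:
```python
from h import *
d=grab('scene','s4');e=grab('top','t4')
print(bot.read_state()['contact_force'],bot.read_state()['tool_pos'],bot.read_state()['qd'])
a=cv2.resize(d['img'][225:375,220:370,::-1],(400,400),interpolation=cv2.INTER_CUBIC)
b=cv2.resize(e['img'][130:250,140:260,::-1],(400,400),interpolation=cv2.INTER_CUBIC)
cv2.imwrite('pics/c5.png',np.hstack([a,b]))
print([proj(d,(.5237,.1845,z)) for z in (.121,.186)],[proj(e,(.5237,.1845,z)) for z in (.121,.186)])
```

```text
[0.24734961 1.12185339 0.17930223] [0.3382758  0.45373758 0.44509336] [-0.02264731  0.00205159  0.00528566 -0.00244605 -0.00615787 -0.00313304]
[(np.float64(309.543126039734), np.float64(305.6929661711)), (np.float64(311.7352641217905), np.float64(283.49980883418027))] [(np.float64(187.90861588531433), np.float64(189.69367157607346)), (np.float64(180.8939535048915), np.float64(181.55204578453626))]
```

View pics/c5.png

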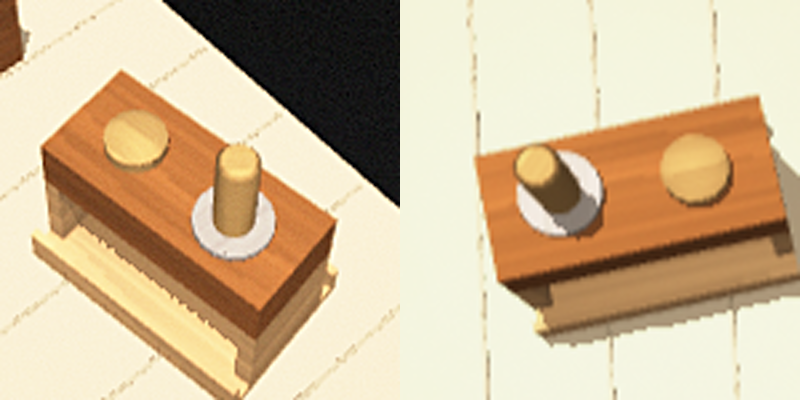

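Run:
```python
from h import *
o=[]
for n,k,(x,y) in (('scene','s4',(220,225)),('top','t4',(140,150))):
    a,b=load(n)['img'],load(k)['img']
    df=(cv2.absdiff(cv2.GaussianBlur(a,(5,5),0),cv2.GaussianBlur(b,(5,5),0)).max(2)>40).astype('uint8')
    _,_,st,_=cv2.connectedComponentsWithStats(df); print(n,[s.tolist() for s in st[1:] if s[4]>40])
    c=b[y:y+150,x:x+150,::-1]; o.append(cv2.resize((255*(c/255.)**.4).astype('uint8'),(400,400),interpolation=cv2.INTER_CUBIC))
cv2.imwrite('pics/c6.png',np.hstack(o))
```

```text
scene [[501, 0, 30, 24, 323], [403, 34, 9, 41, 195], [429, 37, 13, 23, 54], [479, 86, 81, 15, 809], [443, 112, 19, 4, 54], [433, 173, 24, 16, 268], [187, 188, 12, 11, 97], [182, 195, 28, 34, 440], [463, 230, 32, 22, 320], [470, 259, 30, 25, 317], [303, 279, 15, 14, 147], [291, 284, 33, 39, 653], [454, 296, 22, 21, 174], [549, 316, 8, 10, 45]]
top [[322, 161, 26, 27, 518], [175, 175, 11, 9, 81], [174, 175, 28, 27, 496], [103, 319, 30, 29, 392], [127, 344, 31, 27, 356]]
```

View pics/c6.png

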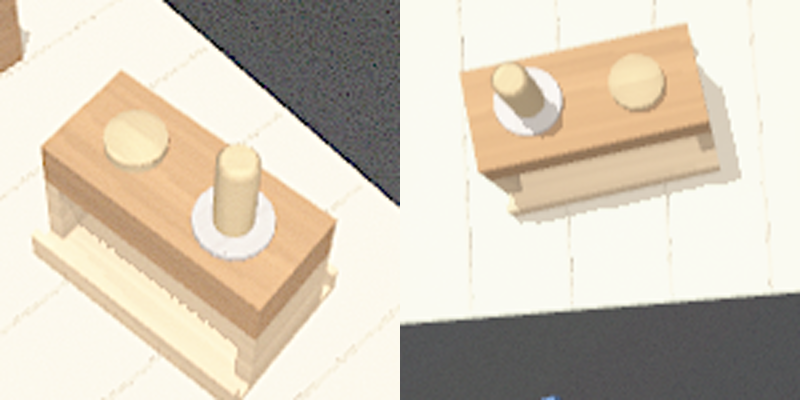

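Apart from the arm and its shadow, the only changes in the images are at the drift's old and new places. The peg has not moved and no stub lies outside the stand. The stub itself is hidden under the block.

```bash
python3 -c "
from station import bot
print(bot.hand_in(), bot.read_state()['t'])"
```

```text
the job is handed in; nothing more can be done
the job is handed in; nothing more can be done
```

I took the silver-collared drift from the rack, pushed its rod down through the stub's bore until the collar met the block, let go and moved the arm clear. I handed in at about 11 s; no verdict was reported.

**Push:** The force rose to about 10 N and then fell back to about zero, as if the stub had dropped. The collar seated at TCP z of about 0.319 m, where I expected it. A final firm press there reached about 46 N at the wrist, well under the 120 N limit.

**Last pictures:** The drift stands upright with its collar flat on the block. The headed peg showed no change from the start, and nothing lies outside the stand.

**Not confirmed:** I never saw the stub in the tray, because the block hides that spot from both cameras. That it dropped is inferred from the force falling away, and from the rod ending about 20 mm below the underside of the block.

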